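# Reshelve the returned volumes in their own sets

## Task

Three cloth-bound books, a large, a medium and a small one, have come back and stand on the library desk among disc boxes and other things. Put each back in the gap of the rack that holds its own set, the books of its size: set it down gently on the rack's floor, upright and square, spine to the front and in line with its neighbours' spines. Leave the disc boxes, the stamp and the roll of labels where they are.

Things in the scene. Friction and masses are not known exactly. Their poses are not given: they have to be found in the camera images.
- large_book: returned large book: rigid dark cloth-bound hardback, upright on the desk, 40 mm thick (y), 120 mm deep (x), 190 mm tall (z), about 520 g. Origin: foot of the spine, middle of the thickness, on the underside; +x runs from the spine through the book to the fore-edge. From above: pale pages between dark boards, closed by the spine at one end.
- large_rack: fixed rust-brown steel rack with the set of large books: one volume each side of a gap 104 mm wide, open in front and above. Origin: on the desk under the middle of the gap, in line with the set's spines; +x to the back, y across the gap. Floor 12 mm above the desk, x -10 to 140 mm, then a back plate 70 mm high; side panels 100 mm high. Home for the book's origin: about (0, 0, 12) mm, axes alike.
- medium_book: returned medium book: rigid dark cloth-bound hardback, upright on the desk, 34 mm thick (y), 98 mm deep (x), 150 mm tall (z), about 300 g. Origin: foot of the spine, middle of the thickness, on the underside; +x runs from the spine through the book to the fore-edge. From above: pale pages between dark boards, closed by the spine at one end.
- medium_rack: fixed rust-brown steel rack with the set of medium books: one volume each side of a gap 98 mm wide, open in front and above. Origin: on the desk under the middle of the gap, in line with the set's spines; +x to the back, y across the gap. Floor 12 mm above the desk, x -10 to 140 mm, then a back plate 70 mm high; side panels 100 mm high. Home for the book's origin: about (0, 0, 12) mm, axes alike.
- small_book: returned small book: rigid dark cloth-bound hardback, upright on the desk, 26 mm thick (y), 75 mm deep (x), 110 mm tall (z), about 140 g. Origin: foot of the spine, middle of the thickness, on the underside; +x runs from the spine through the book to the fore-edge. From above: pale pages between dark boards, closed by the spine at one end.
- small_rack: fixed rust-brown steel rack with the set of small books: two volumes each side of a gap 90 mm wide, open in front and above. Origin: on the desk under the middle of the gap, in line with the set's spines; +x to the back, y across the gap. Floor 12 mm above the desk, x -10 to 140 mm, then a back plate 70 mm high; side panels 100 mm high. Home for the book's origin: about (0, 0, 12) mm, axes alike.
- disc_box_a: a box of audio discs, not a book: smooth black plastic with grey side panels, no pages to be seen from above, 142 mm long (x), 32 mm thick (y), 125 mm high, standing on its long edge on the desk. Origin: centre of its underside. To be left alone.
- disc_box_b: a box of audio discs, not a book: smooth black plastic with grey side panels, no pages to be seen from above, 142 mm long (x), 32 mm thick (y), 125 mm high, standing on its long edge on the desk. Origin: centre of its underside. To be left alone.
- stamp: self-inking hand stamp, black and grey plastic, 36 mm (x) by 54 mm (y), 78 mm high, loose on the desk. Origin: centre of its underside. To be left alone.
- label_roll: roll of blank white spine labels lying flat, 68 mm across, 36 mm high, loose on the desk. Origin: centre of its underside. To be left alone.
Not all that is in view belongs to the job. What is shaped like the large_book but pink is not meant. Leave any turquoise look-alike of the small_book alone.

How it is judged:
By the outcome, as a careful person would: the job done as asked, in the order asked, and still so for the second after the job is handed in, with the robot touching nothing.
It also fails if it takes over 106 s, if anything falls off the work surface, if the arm or the gripper's body presses on something with over 40 N, if the wrist force passes 120 N, or if a joint passes its speed limit or range.

## Robot

A 6-joint arm with a two-finger parallel gripper is mounted at the origin on the work surface. World frame = base frame: x ahead of the robot, y to its left, z up, the work surface at z = 0. Lengths are in mm, angles in rad, forces in N, time in s.
With the tool pointing down it reaches from about 350 to 975 mm from the base axis. Payload 7.1 kg.
Tool frame: the origin (TCP) lies midway between the tips of the shut fingers; the grasp point (between the pads) lies ctrl.grip_point_offset behind it (ctrl.grip_point_offset is the distance from the TCP to the grasp point, in mm); z points along the fingers, y is the line along which they close (so a half turn about z gives the same grasp; the last joint's range is limited). The gripper opens to 88 mm and grips with 3 to 60 N. Pads are 20 mm wide; open, the fingers measure 115 mm over their backs; the gripper's body (75 mm by 178 mm) begins 61 mm behind the grasp point.
Start: joints at [1.293, 0.423, 1.63, -0, 1.089, -0.019], TCP at [159.919, 604.178, 222.675] pointing down, gripper open.
Joint ranges: [-3, 3], [-0.9, 2.11], [0.09, 2.58], [-1.31, 4.45], [0.11, 2.69], [-2.54, 2.54]. Speed limits (rad/s): [2.39, 2.39, 3.01, 3.14, 3.14, 3.14].

## Interface

Orientations are given as a rotation vector (axis times angle).
In Python, from workcell import ctrl gives the robot as it stands.
- The arm moves only by the tool apply_moves, never from a script. Its argument "targets" is a list of rows, each an object of numbers: "tx", "ty", "tz": the shift along the world's x, y, z in m; "spin": the turn about the world's z in degrees. In form: [{"tx": .., "ty": .., "tz": .., "spin": ..}, ...]. A call has exactly 8 rows; each row is the pose to reach, as a shift and turn from the pose commanded when the call began; what a row does not reach only later rows make up. A row lasts 1/10 s, in which the tool goes at most 50 mm and 8.59 degrees, less where a joint would pass 70% of its speed; a pose out of reach is approached as far as the arm can. A call with a gripper value outside its range is refused whole. "gripper" is the closure, from -1 (fully open) to 1 (shut), set as the call begins (left out, the last holds). The fingers move at their own pace and stop on an object; the grip force is fixed at half the most. Time passes only in rows, so rows that repeat a pose let the fingers close, or fill a call up. It gives the time, the measured TCP pose, the force, the opening and the grip force at its end, in the units of the state.
- ctrl.get_obs(): the state, without advancing time (a new reading comes with each control period).
- ctrl.get_image(name): name is "scene" or "top" or "wrist"; returns the picture (400x640x3 uint8, red, green, blue); there is no depth.
- ctrl.get_calibration(name): a dict with "fov_y" (degrees; the focal length in pixels is half the picture's height over the tangent of half this angle, whatever the lens; pixels are square), "cx", "cy" (the principal point, pixels), "rvec" (rotation vector, rad) and "tvec" (3), from world to camera coordinates, as OpenCV has them. Camera axes: x right, y down, z forward; pixel columns grow to the right and rows downward; lengths in mm; the calibration is good to about 2 mm. A picture is of the moment at which its call begins: read the wrist's pose just before it. get_calibration takes no time and is no camera call; for the wrist camera it gives the pose at the moment of the call.
- ctrl.close_job(): hands the job in; it is judged then, once.
Trained networks look in the newest picture that a camera, given by its name, has taken for a name from the list of things; names that differ only in an ending like _2 or _b are one class to them, and where a whole thing is asked for, a point or a joint stands for the part that bears it (a point fixed in the world has none). Each returns a list of dicts, best first, with "score" (0 to 1); they miss things now and then, are a little off and sometimes report something else, mostly with a low value. They report only what shows in the picture. A call takes as long as a camera call. They do not tell look-alikes from the thing itself.
- ctrl.outline_of(name, camera): "pixels" (400x640 bool, what is visible of it) and "box" ([left, top, right, bottom] in pixels, round what is visible of it).
- ctrl.pinpoint(name, camera): "uv" ([column, row] in pixels: a listed point, or the origin of a listed thing).
The state is a dict: "t": time; "qpos": joint angles; "qvel": joint speeds; "joint_torque": joint torques, N m; "ee_pos": TCP position; "orientation": TCP orientation; "ft_force": force on the tool from outside, world axes, zero at the start; "moment": the same for the moment, N m; "width": finger opening in mm; "grasp_force": force on a finger pad.
Only numpy, scipy, OpenCV 4.12 (cv2) and the standard library are available. Lean on these libraries where they do the work, as an engineer would, in place of code of your own. Each camera call takes 0.05 s, during which the arm holds its last target. There are 200 camera calls.

## Working session

There is one attempt and no reset: what is moved stays moved. The work goes in short steps, Python scripts to look and compute and a tool call to move; the robot and the scene stay as the last step left them, time stands still between calls to the robot, and variables do not carry over. Pictures are saved under pics/ and viewed, at most 14 in all, crops included, and the job is handed in when it is done.

Besides the shell and the picture viewer there is one more tool, called in YAML: its name, and indented under it one key for each argument. apply_moves: Moves the arm, as the interface text tells. Its arguments: {"type":"object","properties":{"targets":{"type":"array"},"gripper":{"type":"number"}},"required":["targets"]}

```bash
mkdir -p pics; ls; python3 - <<'E'
from workcell import ctrl
import cv2
for n in ("scene","top","wrist"):
    im=ctrl.get_image(n); cv2.imwrite(f"pics/{n}0.png",im[:,:,::-1])
    print(n,ctrl.get_calibration(n))
print(ctrl.get_obs(),ctrl.grip_point_offset)
E
```

```text
pics
scene {'fov_y': 45.8430681990573, 'cx': 317.7835769601615, 'cy': 199.81607081244445, 'rvec': array([ 2.43357819,  1.07224736, -0.27066989]), 'tvec': array([-305.44596731, -265.86416519, 1289.25501334])}
top {'fov_y': 49.86021368439523, 'cx': 314.9640018589071, 'cy': 196.21415502985636, 'rvec': array([ 2.08703   , -2.14644478,  0.22623967]), 'tvec': array([  -6.8102251 ,  450.20959637, 1072.72891943])}
wrist {'fov_y': 70.05534468489188, 'cx': 325.2567991425175, 'cy': 199.81202668566084, 'rvec': array([-2.32953536, -1.79418875, -0.21701534]), 'tvec': array([-623.6782845 ,  -29.36378343,  389.77175601])}
{'t': 0.15, 'qpos': array([ 1.29302277e+00,  4.23675799e-01,  1.63047881e+00,  4.14997374e-06,
        1.08858909e+00, -1.89785106e-02]), 'qvel': array([ 0.00052581, -0.00210643, -0.00144625,  0.0003026 , -0.00065617,
        0.00100197]), 'joint_torque': array([ 2.97976085e-04, -5.44991755e+01, -2.73920327e+01,  6.44757086e-02,
        2.04593316e-02, -7.98057999e-05]), 'ee_pos': array([159.79500275, 603.7991888 , 222.08771543]), 'orientation': array([-4.05361342e-01, -3.11515512e+00,  1.78724057e-03]), 'ft_force': array([ 0.01180968, -0.18874326,  0.08744307]), 'moment': array([-0.02989306,  0.017703  ,  0.00598857]), 'grasp_force': 0.0, 'width': 87.87335638850412} 18.700000000000003
```

View pics/top0.png

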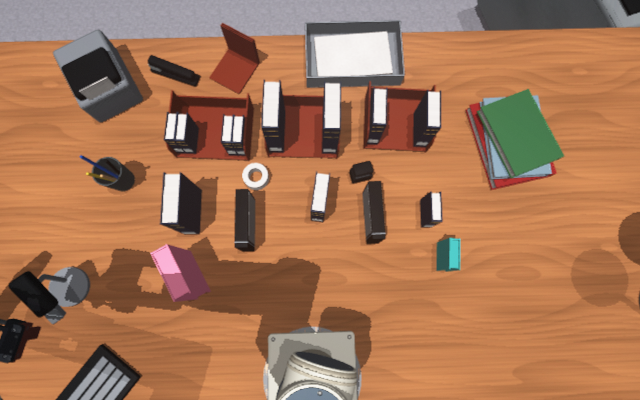

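View pics/scene0.png

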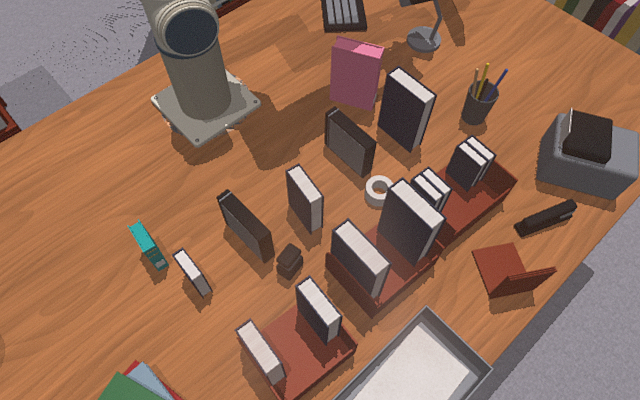

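```bash
python3 - <<'E'
from workcell import ctrl
import numpy as np
for cam in ("top","scene"):
  ctrl.get_image(cam)
  for n in "large_book large_rack medium_book medium_rack small_book small_rack disc_box_a stamp label_roll".split():
    o=ctrl.outline_of(n,cam); p=ctrl.pinpoint(n,cam)
    print(cam,n,[(round(d["score"],2),list(map(int,d["box"]))) for d in o],[(round(d["score"],2),np.round(d["uv"],1).tolist()) for d in p])
E
```

```text
top large_book [(0.9, [149, 245, 209, 302]), (0.58, [162, 177, 198, 234]), (0.58, [241, 162, 268, 191]), (0.16, [364, 81, 441, 151])] [(0.72, [184.8, 254.7]), (0.71, [193.7, 236.6]), (0.7, [316.9, 221.5])]
top large_rack [(0.68, [260, 80, 340, 156])] [(0.69, [300.3, 155.8]), (0.54, [315.9, 219.5])]
top medium_book [(0.77, [309, 173, 330, 222])] [(0.8, [315.8, 220.2])]
top medium_rack [(0.77, [360, 88, 441, 149])] [(0.88, [396.3, 146.4]), (0.24, [193.3, 233.2])]
top small_book [(0.94, [417, 192, 441, 226]), (0.57, [432, 237, 459, 270])] [(0.76, [438.8, 238.8])]
top small_rack [] []
top disc_box_a [(0.77, [233, 187, 255, 252]), (0.57, [365, 184, 385, 244])] [(0.88, [249.3, 224.5]), (0.59, [369.3, 221.1])]
top stamp [(0.56, [347, 162, 372, 185])] [(0.98, [358.1, 176.0]), (0.7, [254.8, 175.7])]
top label_roll [(0.71, [238, 164, 267, 187])] [(0.71, [251.9, 178.5])]
scene large_book [(0.95, [327, 37, 382, 113]), (0.6, [375, 62, 436, 149])] [(0.79, [381.0, 120.5]), (0.62, [374.7, 106.1]), (0.47, [347.6, 157.6]), (0.28, [377.9, 196.4])]
scene large_rack [(0.68, [327, 180, 443, 315]), (0.53, [275, 242, 303, 281])] [(0.94, [356.8, 243.6])]
scene medium_book [(0.83, [285, 163, 322, 233]), (0.65, [173, 245, 214, 294]), (0.21, [414, 136, 515, 246])] [(0.75, [294.0, 198.2]), (0.41, [279.8, 324.1])]
scene medium_rack [(0.76, [233, 273, 357, 400]), (0.23, [323, 103, 377, 174])] [(0.91, [278.7, 324.1]), (0.37, [380.4, 118.4])]
scene small_book [(0.72, [128, 223, 164, 270]), (0.59, [171, 246, 214, 296])] [(0.78, [187.6, 272.4]), (0.76, [163.6, 267.2]), (0.5, [296.2, 197.1])]
scene small_rack [] [(0.93, [435.7, 185.1])]
scene disc_box_a [(0.9, [326, 108, 378, 177]), (0.55, [214, 190, 272, 265]), (0.16, [321, 181, 444, 319])] [(0.95, [347.5, 155.0]), (0.95, [247.7, 241.7])]
scene stamp [(0.95, [277, 243, 301, 281])] [(0.68, [288.9, 268.2])]
scene label_roll [(0.9, [364, 174, 390, 202])] [(0.8, [379.5, 196.4])]
```

The top view shows a large dark book at about (180,205), a medium one at (320,197) and a small one at (431,210). The racks are at (207,125) for the small set, (300,120) for the large and (402,118) for the medium.

Things that could be mistaken for the targets:
- **Large book:** the pink look-alike at (180,272)
- **Small book:** the turquoise one at (449,254)
- **Any book:** disc boxes at (245,220) and (374,212), and the rack neighbours

I choose the dark ones with pale pages and check them in a close crop.

```bash
python3 - <<'E'
import cv2
im=cv2.imread("pics/top0.png")[75:280,145:465]
cv2.imwrite("pics/crop1.png",cv2.resize(im,None,fx=2.5,fy=2.5,interpolation=cv2.INTER_CUBIC))
E
```

```text
(no output)
```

View pics/crop1.png

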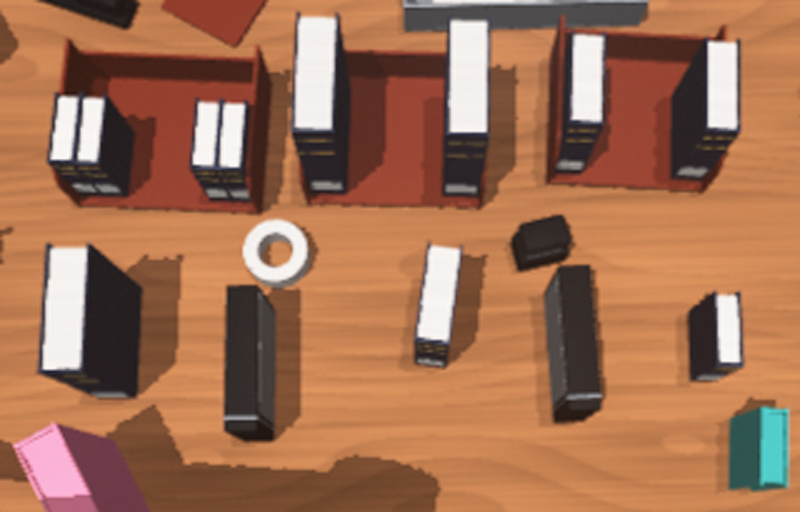

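All three books show pages, with banded spines facing the robot (small x). The small-book choice at crop (728,330) is dark with white pages. The turquoise one is at (760,448) and the pink one at (70,460). Next I measure the page tops on their height planes from both cameras.

```bash
cat > h.py <<'E'
from workcell import ctrl
import numpy as np, cv2
def cal(n):
    c=ctrl.get_calibration(n); f=200/np.tan(np.radians(c["fov_y"]/2))
    return np.array([[f,0,c["cx"]],[0,f,c["cy"]],[0,0,1.]]),cv2.Rodrigues(c["rvec"])[0],np.array(c["tvec"]).reshape(3)
def ray(uv,z,C):
    K,R,t=C; d=np.c_[np.asarray(uv,float).reshape(-1,2),np.ones(len(np.asarray(uv).reshape(-1,2)))]@np.linalg.inv(K).T@R
    o=-R.T@t; return (o+d*((z-o[2])/d[:,2])[:,None])[:,:2]
def proj(P,C):
    K,R,t=C; return cv2.projectPoints(np.asarray(P,float).reshape(-1,1,3),cv2.Rodrigues(R)[0],t,K,None)[0].reshape(-1,2)
def white(im,C,seed,z,s=8):
    """centre, size, angle of the white top around a pixel seed, on plane z"""
    big=cv2.resize(im,None,fx=s,fy=s,interpolation=cv2.INTER_CUBIC)
    g=big.min(2); m=(g>120).astype(np.uint8)
    _,lab=cv2.connectedComponents(m,connectivity=4); l=lab[int(seed[1]*s),int(seed[0]*s)]
    c=max(cv2.findContours((lab==l).astype(np.uint8),cv2.RETR_EXTERNAL,cv2.CHAIN_APPROX_NONE)[0],key=cv2.contourArea)
    w=ray((c.reshape(-1,2)+.5)/s-.5,z,C); (cx,cy),(a,b),th=cv2.minAreaRect(w.astype(np.float32))
    if a<b: a,b,th=b,a,th+90
    th=(th+90)%180-90
    return np.round([cx,cy,a,b,th],1) if l else None
E
python3 - <<'E'
from h import *
S=dict(L=(190,0,(173,200),(405,95)),M=(150,0,(320,190),(305,188)),S=(110,0,(436,206),(192,272)),
 LL=(190,12,(272,105),(415,210)),LR=(190,12,(332,105),None),ML=(150,12,(379,107),(362,258)),MR=(150,12,(433,107),None),
 S1=(110,12,(170,127),None),S2=(181,0,(181,127),None),S3=(110,12,(227,128),None),S4=(110,12,(238,128),None))
S['S2']=(110,12,(181,127),None); S['MRs']=(150,12,None,(318,305));S['MRt']=(150,12,None,(260,350))
ims={n:ctrl.get_image(n) for n in("top","scene")}
for k,(h,z,a,b) in S.items():
    for n,s in (("top",a),("scene",b)):
        if s: print(k,n,white(ims[n],cal(n),s,h+z))
c=cal("top"); print("cam",-c[1].T@c[2])
for n,uv in dict(roll=(255,176),stamp=(361,172),boxA=(245,220),boxB=(374,212),pink=(170,262),cup=(115,170)).items(): print(n,ray(uv,60,c).round())
E
```

```text
L top [426.  308.1 114.   36.3  -1.1]
L scene None
M top [438.9 -30.5  92.5  32.4  -9.4]
M scene [443.  -32.1  91.9  29.4  -9.6]
S top [ 404.5 -313.5   68.8   23.    -2.5]
S scene [ 408.1 -314.5   68.7   22.4   -2.1]
LL top [641.7  80.  114.4  37.5  -3. ]
LL scene [645.4  78.4 113.3  34.4  -2.8]
LR top [634.3 -63.5 113.7  37.2  -3.2]
ML top [ 646.7 -181.7   91.8   30.8   -4.9]
ML scene [628.  -50.1 118.7  36.8  -2.9]
MR top [ 636.  -313.1   92.2   29.9   -4.9]
S1 top [624.  338.   68.2  22.6  -4.4]
S2 top [621.9 311.6  68.7  22.2  -3.1]
S3 top [614.3 196.7  68.5  22.9  -4.1]
S4 top [612.1 170.8  68.7  23.   -4.1]
MRs scene [ 650.7 -183.1   91.3   29.9   -4.7]
MRt scene [ 639.5 -314.1   91.2   30.2   -4.8]
cam [ 222.12745163   -7.41908137 1141.96617589]
roll [[505. 135.]]
stamp [[ 508. -141.]]
boxA [[390. 160.]]
boxB [[ 402. -169.]]
pink [[290. 346.]]
cup [[531. 497.]]
```

Relative measurements agree. The top and scene cameras differ by a constant of about 3.5 mm in x and 1.3 mm in y. I take the large book first and move above it.

apply_moves:
  targets:
    - {"tx": 0.01,"ty": -0.011,"tz": 0.02,"spin": 1}
    - {"tx": 0.03,"ty": -0.033,"tz": 0.04,"spin": 3}
    - {"tx": 0.06,"ty": -0.066,"tz": 0.06,"spin": 5}
    - {"tx": 0.09,"ty": -0.1,"tz": 0.077,"spin": 7}
    - {"tx": 0.12,"ty": -0.133,"tz": 0.077,"spin": 9}
    - {"tx": 0.15,"ty": -0.166,"tz": 0.077,"spin": 11}
    - {"tx": 0.18,"ty": -0.2,"tz": 0.077,"spin": 13}
    - {"tx": 0.205,"ty": -0.227,"tz": 0.077,"spin": 13.7}
  gripper: -1

```text
t: 2.95
ee_pos: [366.1, 375.3, 300.0]
orientation: [0.03, 3.141, 0.0]
ft_force: [-0.1, 0.5, 0.3]
width: 87.9
grasp_force: 0.0
```

apply_moves:
  targets:
    - {"tx": 0.02,"ty": -0.022,"tz": 0,"spin": 0}
    - {"tx": 0.04,"ty": -0.045,"tz": 0,"spin": 0}
    - {"tx": 0.055,"ty": -0.062,"tz": 0,"spin": 0}
    - {"tx": 0.0626,"ty": -0.0697,"tz": 0,"spin": 0}
    - {"tx": 0.0626,"ty": -0.0697,"tz": 0,"spin": 0}
    - {"tx": 0.0626,"ty": -0.0697,"tz": 0,"spin": 0}
    - {"tx": 0.0626,"ty": -0.0697,"tz": 0,"spin": 0}
    - {"tx": 0.0626,"ty": -0.0697,"tz": 0,"spin": 0}

```text
t: 3.75
ee_pos: [426.9, 308.2, 299.7]
orientation: [-0.029, -3.141, -0.0]
ft_force: [-0.4, 0.4, 1.1]
width: 87.8
grasp_force: 0.0
```

```bash
python3 - <<'E'
from h import *
C=cal("wrist"); o=ctrl.get_obs(); im=ctrl.get_image("wrist"); cv2.imwrite("pics/w1.png",im[:,:,::-1])
print(o["ee_pos"],o["orientation"],"cam",-C[1].T@C[2])
print("book page centre px",proj([427.5,307.5,190],C), "tcp", proj(o["ee_pos"],C))
E
```

```text
[426.90734641 308.22376717 299.67660367] [-2.88818151e-02 -3.14134719e+00 -1.67175249e-04] cam [361.37768235 308.91546134 461.96773752]
book page centre px [[325.07446595 198.64602445]] tcp [[326.10473003 240.35205703]]
```

View pics/w1.png

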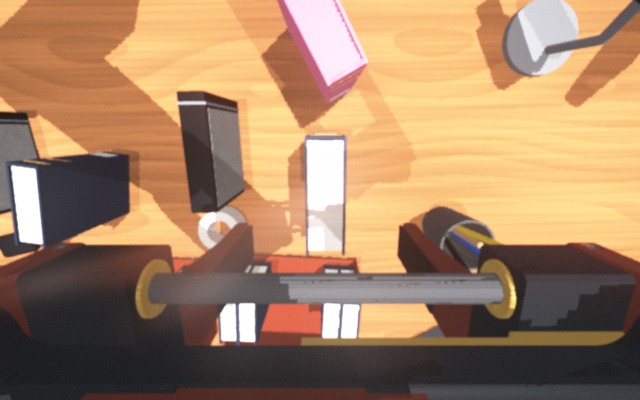

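The wrist picture shows the large book's pages at (326,195), centred between the fingers at (240,240) and (410,240). The pink look-alike is clear at (325,50). I descend to grip 25 mm below its top.

```bash
python3 - <<'E'
from h import *
im=cv2.imread("pics/w1.png"); print(white(im,cal("wrist"),(326,195),190))
E
```

```text
[382.6 374.5 515.9 250.4  89. ]
```

apply_moves:
  targets:
    - {"tx": 0,"ty": 0,"tz": -0.01,"spin": 0}
    - {"tx": 0,"ty": 0,"tz": -0.035,"spin": 0}
    - {"tx": 0,"ty": 0,"tz": -0.065,"spin": 0}
    - {"tx": 0,"ty": 0,"tz": -0.095,"spin": 0}
    - {"tx": 0,"ty": 0,"tz": -0.12,"spin": 0}
    - {"tx": 0,"ty": 0,"tz": -0.14,"spin": 0}
    - {"tx": 0,"ty": 0,"tz": -0.152,"spin": 0}
    - {"tx": 0,"ty": 0,"tz": -0.154,"spin": 0}

```text
t: 4.6
ee_pos: [426.5, 307.0, 144.0]
orientation: [-0.031, -3.139, 0.003]
ft_force: [0.3, 0.4, -0.1]
width: 88.1
grasp_force: 0.0
```

apply_moves:
  targets:
    - {"tx": 0,"ty": 0,"tz": 0,"spin": 0}
    - {"tx": 0,"ty": 0,"tz": 0,"spin": 0}
    - {"tx": 0,"ty": 0,"tz": 0,"spin": 0}
    - {"tx": 0,"ty": 0,"tz": 0,"spin": 0}
    - {"tx": 0,"ty": 0,"tz": 0,"spin": 0}
    - {"tx": 0,"ty": 0,"tz": 0,"spin": 0}
    - {"tx": 0,"ty": 0,"tz": 0,"spin": 0}
    - {"tx": 0,"ty": 0,"tz": 0,"spin": 0}
  gripper: 1

```text
t: 5.4
ee_pos: [427.6, 307.6, 145.8]
orientation: [0.031, 3.141, 0.0]
ft_force: [-0.7, 0.3, 3.1]
width: 39.5
grasp_force: 30.0
```

apply_moves:
  targets:
    - {"tx": 0,"ty": 0,"tz": 0.005,"spin": 0}
    - {"tx": 0,"ty": 0,"tz": 0.02,"spin": 0}
    - {"tx": 0,"ty": 0,"tz": 0.05,"spin": 0}
    - {"tx": 0,"ty": 0,"tz": 0.09,"spin": 0}
    - {"tx": 0,"ty": 0,"tz": 0.13,"spin": 0}
    - {"tx": 0,"ty": 0,"tz": 0.17,"spin": 0}
    - {"tx": 0,"ty": 0,"tz": 0.205,"spin": 0}
    - {"tx": 0,"ty": 0,"tz": 0.235,"spin": 0}

```text
t: 6.2
ee_pos: [427.0, 307.1, 382.2]
orientation: [-0.031, -3.141, 0.0]
ft_force: [1.5, 0.4, -6.3]
width: 40.2
grasp_force: 30.0
```

apply_moves:
  targets:
    - {"tx": 0.005,"ty": -0.008,"tz": 0,"spin": 0}
    - {"tx": 0.018,"ty": -0.025,"tz": 0,"spin": 0}
    - {"tx": 0.035,"ty": -0.05,"tz": 0,"spin": 0}
    - {"tx": 0.055,"ty": -0.08,"tz": 0,"spin": -0.5}
    - {"tx": 0.077,"ty": -0.11,"tz": 0,"spin": -1}
    - {"tx": 0.098,"ty": -0.14,"tz": 0,"spin": -1.5}
    - {"tx": 0.12,"ty": -0.17,"tz": 0,"spin": -1.85}
    - {"tx": 0.141,"ty": -0.2,"tz": 0,"spin": -1.85}

```text
t: 7.0
ee_pos: [568.2, 105.2, 377.6]
orientation: [-0.082, -3.136, 0.002]
ft_force: [-0.0, -0.3, -5.6]
width: 40.0
grasp_force: 30.0
```

apply_moves:
  targets:
    - {"tx": 0.02,"ty": -0.028,"tz": 0,"spin": 0}
    - {"tx": 0.037,"ty": -0.053,"tz": 0,"spin": 0}
    - {"tx": 0.052,"ty": -0.073,"tz": 0,"spin": 0}
    - {"tx": 0.063,"ty": -0.09,"tz": 0,"spin": 0}
    - {"tx": 0.071,"ty": -0.1,"tz": 0,"spin": 0}
    - {"tx": 0.071,"ty": -0.1,"tz": 0,"spin": 0}
    - {"tx": 0.071,"ty": -0.1,"tz": 0,"spin": 0}
    - {"tx": 0.071,"ty": -0.1,"tz": 0,"spin": 0}

```text
t: 7.8
ee_pos: [639.0, 8.3, 380.5]
orientation: [-0.08, -3.14, -0.0]
ft_force: [0.0, -0.6, -5.1]
width: 39.5
grasp_force: 30.0
```

```bash
python3 - <<'E'
from h import *
C=cal("wrist"); im=ctrl.get_image("wrist"); a=cv2.resize(im,(560,350)); b=cv2.resize(ctrl.get_image("scene")[:,160:560],(350,350))
cv2.imwrite("pics/w2.png",np.hstack([a[:,100:550],b])[:,:,::-1])
print(ctrl.get_obs()["ee_pos"])
E
```

```text
[639.11757601   8.38898374 380.85535749]
```

View pics/w2.png

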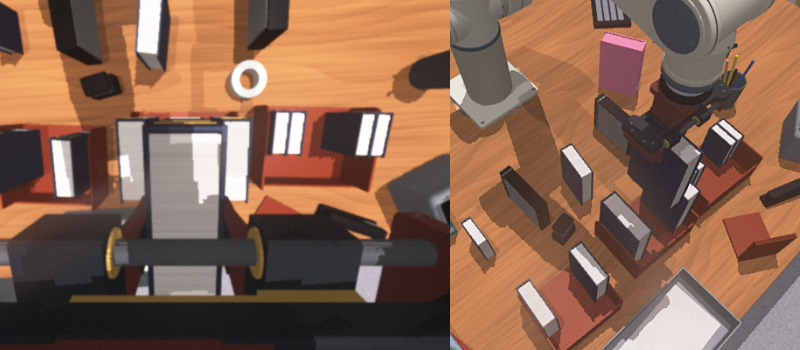

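The wrist view shows the book centred between its neighbours: gaps on both sides are equal, with edges at crop x 145 and 222. Now I lower it.

apply_moves:
  targets:
    - {"tx": 0,"ty": 0,"tz": -0.008,"spin": 0}
    - {"tx": 0,"ty": 0,"tz": -0.03,"spin": 0}
    - {"tx": 0,"ty": 0,"tz": -0.06,"spin": 0}
    - {"tx": 0,"ty": 0,"tz": -0.095,"spin": 0}
    - {"tx": 0,"ty": 0,"tz": -0.13,"spin": 0}
    - {"tx": 0,"ty": 0,"tz": -0.16,"spin": 0}
    - {"tx": 0,"ty": 0,"tz": -0.183,"spin": 0}
    - {"tx": 0,"ty": 0,"tz": -0.2,"spin": 0}

```text
t: 8.7
ee_pos: [638.4, 7.9, 178.3]
orientation: [-0.081, -3.138, 0.0]
ft_force: [-0.1, 0.1, -4.9]
width: 39.8
grasp_force: 30.0
```

apply_moves:
  targets:
    - {"tx": 0,"ty": 0,"tz": -0.007,"spin": 0}
    - {"tx": 0,"ty": 0,"tz": -0.012,"spin": 0}
    - {"tx": 0,"ty": 0,"tz": -0.016,"spin": 0}
    - {"tx": 0,"ty": 0,"tz": -0.018,"spin": 0}
    - {"tx": 0,"ty": 0,"tz": -0.02,"spin": 0}
    - {"tx": 0,"ty": 0,"tz": -0.021,"spin": 0}
    - {"tx": 0,"ty": 0,"tz": -0.021,"spin": 0}
    - {"tx": 0,"ty": 0,"tz": -0.021,"spin": 0}

```text
t: 9.5
ee_pos: [639.7, 7.4, 159.9]
orientation: [0.082, 3.14, 0.0]
ft_force: [-0.7, 0.7, -5.8]
width: 40.0
grasp_force: 30.0
```

```bash
python3 - <<'E'
from h import *
o=ctrl.get_obs(); print(o["ee_pos"],o["ft_force"],o["moment"])
E
```

```text
[639.65153676   7.43896222 159.93234919] [-0.6701732   0.67785691 -5.78020776] [ 0.07095265 -0.02878377  0.02663184]
```

apply_moves:
  targets:
    - {"tx": 0,"ty": 0,"tz": -0.0005,"spin": 0}
    - {"tx": 0,"ty": 0,"tz": -0.001,"spin": 0}
    - {"tx": 0,"ty": 0,"tz": -0.0015,"spin": 0}
    - {"tx": 0,"ty": 0,"tz": -0.002,"spin": 0}
    - {"tx": 0,"ty": 0,"tz": -0.002,"spin": 0}
    - {"tx": 0,"ty": 0,"tz": -0.002,"spin": 0}
    - {"tx": 0,"ty": 0,"tz": -0.002,"spin": 0}
    - {"tx": 0,"ty": 0,"tz": -0.002,"spin": 0}

```text
t: 10.3
ee_pos: [639.6, 7.5, 158.0]
orientation: [0.082, 3.14, -0.0]
ft_force: [-1.8, 0.9, 0.2]
width: 39.8
grasp_force: 30.0
```

The floor now carries the book's weight. I open partway, to about 58 mm, so the fingers stay clear of the neighbours, then rise.

apply_moves:
  targets:
    - {"tx": 0,"ty": 0,"tz": 0,"spin": 0}
    - {"tx": 0,"ty": 0,"tz": 0,"spin": 0}
    - {"tx": 0,"ty": 0,"tz": 0,"spin": 0}
    - {"tx": 0,"ty": 0,"tz": 0,"spin": 0}
    - {"tx": 0,"ty": 0,"tz": 0,"spin": 0}
    - {"tx": 0,"ty": 0,"tz": 0.002,"spin": 0}
    - {"tx": 0,"ty": 0,"tz": 0.01,"spin": 0}
    - {"tx": 0,"ty": 0,"tz": 0.025,"spin": 0}
  gripper: -0.3

```text
t: 11.1
ee_pos: [638.9, 7.5, 182.6]
orientation: [-0.082, -3.139, 0.0]
ft_force: [-0.6, 0.1, 0.1]
width: 57.1
grasp_force: 0.0
```

apply_moves:
  targets:
    - {"tx": 0,"ty": 0,"tz": 0.03,"spin": 0}
    - {"tx": 0,"ty": 0,"tz": 0.06,"spin": 0}
    - {"tx": 0,"ty": 0,"tz": 0.09,"spin": 0}
    - {"tx": 0,"ty": 0,"tz": 0.12,"spin": 0}
    - {"tx": -0.02,"ty": -0.005,"tz": 0.12,"spin": 0}
    - {"tx": -0.05,"ty": -0.01,"tz": 0.12,"spin": 0}
    - {"tx": -0.09,"ty": -0.02,"tz": 0.12,"spin": -3}
    - {"tx": -0.13,"ty": -0.028,"tz": 0.1,"spin": -6.5}

```text
t: 11.9
ee_pos: [510.2, -20.9, 285.9]
orientation: [0.262, 3.124, -0.0]
ft_force: [-0.0, -0.3, 0.3]
width: 56.9
grasp_force: 0.0
```

apply_moves:
  targets:
    - {"tx": -0.025,"ty": -0.004,"tz": 0,"spin": 0}
    - {"tx": -0.045,"ty": -0.007,"tz": -0.01,"spin": 0}
    - {"tx": -0.06,"ty": -0.01,"tz": -0.02,"spin": 0}
    - {"tx": -0.0685,"ty": -0.011,"tz": -0.03,"spin": 0}
    - {"tx": -0.0685,"ty": -0.011,"tz": -0.03,"spin": 0}
    - {"tx": -0.0685,"ty": -0.011,"tz": -0.03,"spin": 0}
    - {"tx": -0.0685,"ty": -0.011,"tz": -0.03,"spin": 0}
    - {"tx": -0.0685,"ty": -0.011,"tz": -0.03,"spin": 0}
  gripper: -1

```text
t: 12.7
ee_pos: [441.9, -31.4, 253.1]
orientation: [0.259, 3.13, 0.0]
ft_force: [0.0, 0.0, 0.2]
width: 88.1
grasp_force: 0.0
```

```bash
python3 - <<'E'
from h import *
t=ctrl.get_image("top"); s=ctrl.get_image("scene"); w=ctrl.get_image("wrist")
C=cal("wrist"); print(ctrl.get_obs()["ee_pos"])
print("wrist px", proj([440.9,-31.3,150],C))
a=cv2.resize(t[70:250,200:460],None,fx=1.5,fy=1.5); b=cv2.resize(w,(400,270)); 
cv2.imwrite("pics/c3.png",np.hstack([a,b])[:,:,::-1])
for k,sd,z in (("LL",(272,105),202),("L",(302,105),202),("LR",(332,105),202)): print(k,white(t,cal("top"),sd,z))
print("L scene",white(s,cal("scene"),(388,233),202), white(s,cal("scene"),(415,210),202),white(s,cal("scene"),(360,258),202))
E
```

```text
[441.4049023  -31.46584552 252.77299449]
wrist px [[325.93635302 199.08377928]]
LL [346.    3.6 699.3 346.1  -1.7]
L [346.    3.6 699.3 346.1  -1.7]
LR [346.    3.6 699.3 346.1  -1.7]
L scene [640.6   7.1 113.5  35.   -2.8] [645.4  78.4 113.4  34.5  -2.9] [638.1 -65.1 113.1  35.3  -2.9]
```

View pics/c3.png

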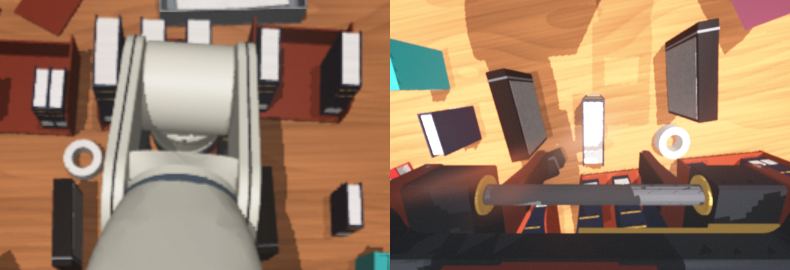

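The wrist crop shows the medium book's pages at (593,130), between the fingers. The scene view shows the large book about 1 mm in x and 0.5 mm in y from the line, with equal yaw, which is good. I descend and grip the medium book.

apply_moves:
  targets:
    - {"tx": 0,"ty": 0,"tz": -0.01,"spin": 0}
    - {"tx": 0,"ty": 0,"tz": -0.035,"spin": 0}
    - {"tx": 0,"ty": 0,"tz": -0.065,"spin": 0}
    - {"tx": 0,"ty": 0,"tz": -0.095,"spin": 0}
    - {"tx": 0,"ty": 0,"tz": -0.12,"spin": 0}
    - {"tx": 0,"ty": 0,"tz": -0.137,"spin": 0}
    - {"tx": 0,"ty": 0,"tz": -0.145,"spin": 0}
    - {"tx": 0,"ty": 0,"tz": -0.146,"spin": 0}

```text
t: 13.65
ee_pos: [440.3, -31.5, 105.6]
orientation: [-0.259, -3.129, -0.0]
ft_force: [0.3, -0.9, -0.1]
width: 88.0
grasp_force: 0.0
```

apply_moves:
  targets:
    - {"tx": 0,"ty": 0,"tz": 0,"spin": 0}
    - {"tx": 0,"ty": 0,"tz": 0,"spin": 0}
    - {"tx": 0,"ty": 0,"tz": 0,"spin": 0}
    - {"tx": 0,"ty": 0,"tz": 0,"spin": 0}
    - {"tx": 0,"ty": 0,"tz": 0,"spin": 0}
    - {"tx": 0,"ty": 0,"tz": 0,"spin": 0}
    - {"tx": 0,"ty": 0,"tz": 0,"spin": 0}
    - {"tx": 0,"ty": 0,"tz": 0,"spin": 0}
  gripper: 1

```text
t: 14.45
ee_pos: [441.0, -31.5, 106.7]
orientation: [0.26, 3.131, 0.0]
ft_force: [-1.0, -0.0, 1.3]
width: 33.8
grasp_force: 30.0
```

apply_moves:
  targets:
    - {"tx": 0,"ty": 0,"tz": 0.005,"spin": 0}
    - {"tx": 0,"ty": 0,"tz": 0.02,"spin": 0}
    - {"tx": 0,"ty": 0,"tz": 0.05,"spin": 0}
    - {"tx": 0,"ty": 0,"tz": 0.085,"spin": 0}
    - {"tx": 0,"ty": 0,"tz": 0.12,"spin": 0}
    - {"tx": 0,"ty": 0,"tz": 0.15,"spin": 0}
    - {"tx": 0,"ty": 0,"tz": 0.18,"spin": 0}
    - {"tx": 0,"ty": 0,"tz": 0.2,"spin": 0}

```text
t: 15.25
ee_pos: [441.0, -31.5, 308.7]
orientation: [0.259, 3.129, -0.0]
ft_force: [1.3, -0.9, -3.3]
width: 33.8
grasp_force: 30.0
```

apply_moves:
  targets:
    - {"tx": 0.006,"ty": -0.007,"tz": 0,"spin": 0}
    - {"tx": 0.02,"ty": -0.022,"tz": 0,"spin": 0.5}
    - {"tx": 0.038,"ty": -0.041,"tz": 0,"spin": 1}
    - {"tx": 0.06,"ty": -0.065,"tz": 0,"spin": 2}
    - {"tx": 0.085,"ty": -0.091,"tz": 0,"spin": 3}
    - {"tx": 0.11,"ty": -0.118,"tz": 0,"spin": 4}
    - {"tx": 0.135,"ty": -0.145,"tz": 0,"spin": 4.85}
    - {"tx": 0.157,"ty": -0.168,"tz": 0,"spin": 4.85}

```text
t: 16.05
ee_pos: [598.3, -201.3, 303.9]
orientation: [-0.127, -3.136, -0.001]
ft_force: [0.8, 0.5, -3.2]
width: 33.7
grasp_force: 30.0
```

apply_moves:
  targets:
    - {"tx": 0.016,"ty": -0.017,"tz": 0,"spin": 0}
    - {"tx": 0.03,"ty": -0.032,"tz": 0,"spin": 0}
    - {"tx": 0.04,"ty": -0.043,"tz": 0,"spin": 0}
    - {"tx": 0.046,"ty": -0.0488,"tz": 0,"spin": 0}
    - {"tx": 0.046,"ty": -0.0488,"tz": -0.01,"spin": 0}
    - {"tx": 0.046,"ty": -0.0488,"tz": -0.03,"spin": 0}
    - {"tx": 0.046,"ty": -0.0488,"tz": -0.05,"spin": 0}
    - {"tx": 0.046,"ty": -0.0488,"tz": -0.07,"spin": 0}

```text
t: 16.85
ee_pos: [642.9, -247.5, 234.5]
orientation: [-0.126, -3.137, -0.001]
ft_force: [0.0, 0.8, -3.2]
width: 34.2
grasp_force: 30.0
```

apply_moves:
  targets:
    - {"tx": 0,"ty": 0,"tz": -0.025,"spin": 0}
    - {"tx": 0,"ty": 0,"tz": -0.05,"spin": 0}
    - {"tx": 0,"ty": 0,"tz": -0.075,"spin": 0}
    - {"tx": 0,"ty": 0,"tz": -0.095,"spin": 0}
    - {"tx": 0,"ty": 0,"tz": -0.107,"spin": 0}
    - {"tx": 0,"ty": 0,"tz": -0.112,"spin": 0}
    - {"tx": 0,"ty": 0,"tz": -0.115,"spin": 0}
    - {"tx": 0,"ty": 0,"tz": -0.116,"spin": 0}

```text
t: 17.65
ee_pos: [644.4, -248.4, 121.2]
orientation: [0.127, 3.138, -0.001]
ft_force: [1.0, 1.1, -3.9]
width: 33.8
grasp_force: 30.0
```

```bash
python3 - <<'E'
from h import *
s=ctrl.get_image("scene"); cv2.imwrite("pics/c4.png",cv2.resize(s[150:400,180:480],None,fx=2,fy=2)[:,:,::-1]); print(ctrl.get_obs()["ee_pos"])
E
```

```text
[ 644.45271226 -248.46742543  121.34048341]
```

View pics/c4.png

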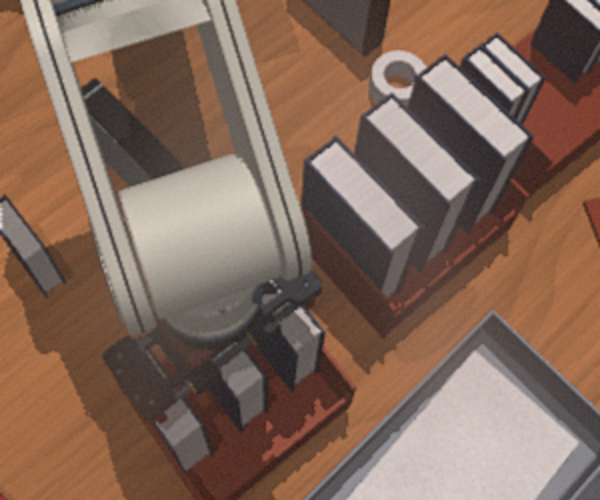

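apply_moves:
  targets:
    - {"tx": 0,"ty": 0,"tz": -0.0005,"spin": 0}
    - {"tx": 0,"ty": 0,"tz": -0.001,"spin": 0}
    - {"tx": 0,"ty": 0,"tz": -0.0015,"spin": 0}
    - {"tx": 0,"ty": 0,"tz": -0.002,"spin": 0}
    - {"tx": 0,"ty": 0,"tz": -0.002,"spin": 0}
    - {"tx": 0,"ty": 0,"tz": -0.002,"spin": 0}
    - {"tx": 0,"ty": 0,"tz": -0.002,"spin": 0}
    - {"tx": 0,"ty": 0,"tz": -0.002,"spin": 0}

```text
t: 18.5
ee_pos: [644.1, -248.4, 118.8]
orientation: [0.127, 3.139, -0.0]
ft_force: [0.3, -0.5, -1.9]
width: 33.4
grasp_force: 30.0
```

The crop shows the large book in line at (415,160) and the medium book midway between its neighbours at (240,390). I lower a touch more, then open partway and rise.

apply_moves:
  targets:
    - {"tx": 0,"ty": 0,"tz": -0.0003,"spin": 0}
    - {"tx": 0,"ty": 0,"tz": -0.0006,"spin": 0}
    - {"tx": 0,"ty": 0,"tz": -0.0006,"spin": 0}
    - {"tx": 0,"ty": 0,"tz": -0.0006,"spin": 0}
    - {"tx": 0,"ty": 0,"tz": -0.0006,"spin": 0}
    - {"tx": 0,"ty": 0,"tz": -0.0006,"spin": 0}
    - {"tx": 0,"ty": 0,"tz": -0.0006,"spin": 0}
    - {"tx": 0,"ty": 0,"tz": -0.0006,"spin": 0}

```text
t: 19.3
ee_pos: [644.2, -248.4, 118.8]
orientation: [0.127, 3.139, -0.0]
ft_force: [-2.8, 0.9, 5.9]
width: 34.0
grasp_force: 30.0
```

apply_moves:
  targets:
    - {"tx": 0,"ty": 0,"tz": 0,"spin": 0}
    - {"tx": 0,"ty": 0,"tz": 0,"spin": 0}
    - {"tx": 0,"ty": 0,"tz": 0,"spin": 0}
    - {"tx": 0,"ty": 0,"tz": 0,"spin": 0}
    - {"tx": 0,"ty": 0,"tz": 0,"spin": 0}
    - {"tx": 0,"ty": 0,"tz": 0.002,"spin": 0}
    - {"tx": 0,"ty": 0,"tz": 0.01,"spin": 0}
    - {"tx": 0,"ty": 0,"tz": 0.025,"spin": 0}
  gripper: -0.2

```text
t: 20.1
ee_pos: [643.4, -248.1, 143.0]
orientation: [-0.127, -3.137, -0.001]
ft_force: [-0.4, -1.1, 0.1]
width: 52.8
grasp_force: 0.0
```

apply_moves:
  targets:
    - {"tx": 0,"ty": 0,"tz": 0.03,"spin": 0}
    - {"tx": 0,"ty": 0,"tz": 0.06,"spin": 0}
    - {"tx": 0,"ty": 0,"tz": 0.09,"spin": 0}
    - {"tx": -0.005,"ty": 0,"tz": 0.12,"spin": 0}
    - {"tx": -0.03,"ty": -0.008,"tz": 0.12,"spin": 0.5}
    - {"tx": -0.065,"ty": -0.018,"tz": 0.12,"spin": 1}
    - {"tx": -0.1,"ty": -0.028,"tz": 0.12,"spin": 1.5}
    - {"tx": -0.135,"ty": -0.038,"tz": 0.11,"spin": 2.35}

```text
t: 20.9
ee_pos: [508.8, -287.0, 255.8]
orientation: [0.061, 3.137, -0.004]
ft_force: [0.0, -0.8, -0.6]
width: 52.8
grasp_force: 0.0
```

apply_moves:
  targets:
    - {"tx": -0.035,"ty": -0.009,"tz": 0,"spin": 0}
    - {"tx": -0.065,"ty": -0.018,"tz": 0,"spin": 0}
    - {"tx": -0.088,"ty": -0.024,"tz": 0,"spin": 0}
    - {"tx": -0.1,"ty": -0.027,"tz": -0.02,"spin": 0}
    - {"tx": -0.1026,"ty": -0.0277,"tz": -0.04,"spin": 0}
    - {"tx": -0.1026,"ty": -0.0277,"tz": -0.055,"spin": 0}
    - {"tx": -0.1026,"ty": -0.0277,"tz": -0.06,"spin": 0}
    - {"tx": -0.1026,"ty": -0.0277,"tz": -0.06,"spin": 0}
  gripper: -1

```text
t: 21.7
ee_pos: [406.5, -314.0, 193.5]
orientation: [0.062, 3.141, -0.0]
ft_force: [0.4, -0.2, -0.5]
width: 88.2
grasp_force: 0.0
```

```bash
python3 - <<'E'
from h import *
t=ctrl.get_image("top"); s=ctrl.get_image("scene"); w=ctrl.get_image("wrist")
C=cal("wrist"); print(ctrl.get_obs()["ee_pos"])
print("wrist px", proj([406.4,-314,110],C))
a=cv2.resize(t[70:250,150:450],None,fx=1.3,fy=1.3); b=cv2.resize(w,(400,234)); 
cv2.imwrite("pics/c5.png",np.hstack([a,b])[:,:,::-1])
for k,sd,z in (("LL",(272,105),202),("L",(302,105),202),("LR",(332,105),202)): print(k,white(t,cal("top"),sd,z))
for k,sd,z in (("M",(287,330),162),("ML",(318,305),162),("MR",(260,350),162),("L",(388,233),202)): print(k,"scene",white(s,cal("scene"),sd,z))
E
```

```text
[ 407.10476141 -314.42991867  194.21878082]
wrist px [[326.37551796 203.788217  ]]
LL [641.7  79.9 113.1  36.6  -3. ]
L [636.7   8.6 113.3  36.7  -3. ]
LR [634.2 -63.4 112.8  36.4  -3.1]
M scene [ 645.5 -248.    91.7   30.3   -4.4]
ML scene [ 650.7 -183.1   91.5   30.1   -4.6]
MR scene [ 639.7 -314.    91.4   30.5   -5. ]
L scene [640.6   7.1 113.5  35.   -2.8]
```

View pics/c5.png

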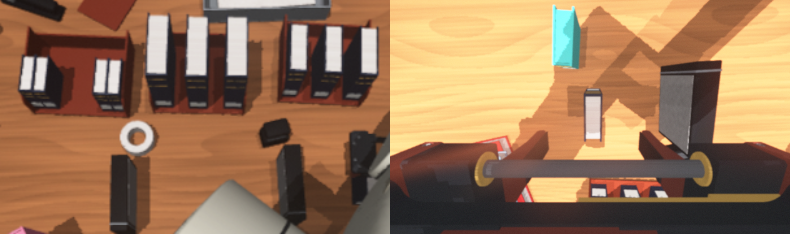

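Both placed books stand in line in the top crop, at (197,50) and (327,48). The wrist crop has the small dark book at (593,118) between the fingers, with the turquoise one at (565,40) clear. I descend and grip.

apply_moves:
  targets:
    - {"tx": 0,"ty": 0,"tz": -0.01,"spin": 0}
    - {"tx": 0,"ty": 0,"tz": -0.03,"spin": 0}
    - {"tx": 0,"ty": 0,"tz": -0.055,"spin": 0}
    - {"tx": 0,"ty": 0,"tz": -0.08,"spin": 0}
    - {"tx": 0,"ty": 0,"tz": -0.1,"spin": 0}
    - {"tx": 0,"ty": 0,"tz": -0.115,"spin": 0}
    - {"tx": 0,"ty": 0,"tz": -0.122,"spin": 0}
    - {"tx": 0,"ty": 0,"tz": -0.124,"spin": 0}

```text
t: 22.65
ee_pos: [406.2, -313.7, 68.3]
orientation: [-0.062, -3.14, -0.001]
ft_force: [0.3, -0.7, -0.9]
width: 87.9
grasp_force: 0.0
```

apply_moves:
  targets:
    - {"tx": 0,"ty": 0,"tz": 0,"spin": 0}
    - {"tx": 0,"ty": 0,"tz": 0,"spin": 0}
    - {"tx": 0,"ty": 0,"tz": 0,"spin": 0}
    - {"tx": 0,"ty": 0,"tz": 0,"spin": 0}
    - {"tx": 0,"ty": 0,"tz": 0,"spin": 0}
    - {"tx": 0,"ty": 0,"tz": 0,"spin": 0}
    - {"tx": 0,"ty": 0,"tz": 0,"spin": 0}
    - {"tx": 0,"ty": 0,"tz": 0,"spin": 0}
  gripper: 1

```text
t: 23.45
ee_pos: [406.4, -314.0, 69.1]
orientation: [-0.062, -3.141, 0.0]
ft_force: [0.2, -1.1, 0.5]
width: 27.4
grasp_force: 0.2
```

apply_moves:
  targets:
    - {"tx": 0,"ty": 0,"tz": 0,"spin": 0}
    - {"tx": 0,"ty": 0,"tz": 0,"spin": 0}
    - {"tx": 0,"ty": 0,"tz": 0.005,"spin": 0}
    - {"tx": 0,"ty": 0,"tz": 0.02,"spin": 0}
    - {"tx": 0,"ty": 0,"tz": 0.05,"spin": 0}
    - {"tx": 0,"ty": 0,"tz": 0.085,"spin": 0}
    - {"tx": 0,"ty": 0,"tz": 0.12,"spin": 0}
    - {"tx": 0,"ty": 0,"tz": 0.15,"spin": 0}

```text
t: 24.25
ee_pos: [406.4, -314.0, 221.1]
orientation: [0.062, 3.14, -0.001]
ft_force: [-0.2, 0.3, -1.6]
width: 26.0
grasp_force: 30.0
```

apply_moves:
  targets:
    - {"tx": 0,"ty": 0.006,"tz": 0.025,"spin": 0}
    - {"tx": 0.002,"ty": 0.022,"tz": 0.045,"spin": 0}
    - {"tx": 0.006,"ty": 0.047,"tz": 0.06,"spin": 0}
    - {"tx": 0.014,"ty": 0.08,"tz": 0.07,"spin": 0}
    - {"tx": 0.024,"ty": 0.115,"tz": 0.07,"spin": 0}
    - {"tx": 0.035,"ty": 0.15,"tz": 0.07,"spin": 0}
    - {"tx": 0.046,"ty": 0.185,"tz": 0.07,"spin": 0}
    - {"tx": 0.058,"ty": 0.22,"tz": 0.07,"spin": 0}

```text
t: 25.05
ee_pos: [464.3, -92.5, 289.4]
orientation: [0.063, 3.141, -0.0]
ft_force: [0.2, -0.1, -0.9]
width: 25.7
grasp_force: 30.0
```

apply_moves:
  targets:
    - {"tx": 0.013,"ty": 0.035,"tz": 0,"spin": 0}
    - {"tx": 0.027,"ty": 0.07,"tz": 0,"spin": 0}
    - {"tx": 0.042,"ty": 0.105,"tz": 0,"spin": 0}
    - {"tx": 0.057,"ty": 0.14,"tz": 0,"spin": -0.5}
    - {"tx": 0.072,"ty": 0.175,"tz": 0,"spin": -1}
    - {"tx": 0.087,"ty": 0.21,"tz": 0,"spin": -1.5}
    - {"tx": 0.102,"ty": 0.24,"tz": 0,"spin": -1.8}
    - {"tx": 0.115,"ty": 0.265,"tz": 0,"spin": -1.8}

```text
t: 25.85
ee_pos: [579.6, 172.8, 289.2]
orientation: [-0.111, -3.139, -0.0]
ft_force: [0.3, 0.4, -0.8]
width: 26.2
grasp_force: 30.0
```

apply_moves:
  targets:
    - {"tx": 0.012,"ty": 0.025,"tz": 0,"spin": 0}
    - {"tx": 0.024,"ty": 0.047,"tz": 0,"spin": 0}
    - {"tx": 0.033,"ty": 0.066,"tz": 0,"spin": 0}
    - {"tx": 0.039,"ty": 0.078,"tz": 0,"spin": 0}
    - {"tx": 0.0406,"ty": 0.0828,"tz": 0,"spin": 0}
    - {"tx": 0.0406,"ty": 0.0828,"tz": 0,"spin": 0}
    - {"tx": 0.0406,"ty": 0.0828,"tz": 0,"spin": 0}
    - {"tx": 0.0406,"ty": 0.0828,"tz": 0,"spin": 0}

```text
t: 26.65
ee_pos: [619.7, 252.9, 289.2]
orientation: [-0.113, -3.139, 0.0]
ft_force: [-0.1, -0.7, -1.7]
width: 25.9
grasp_force: 30.0
```

apply_moves:
  targets:
    - {"tx": 0,"ty": 0,"tz": -0.01,"spin": 0}
    - {"tx": 0,"ty": 0,"tz": -0.035,"spin": 0}
    - {"tx": 0,"ty": 0,"tz": -0.065,"spin": 0}
    - {"tx": 0,"ty": 0,"tz": -0.095,"spin": 0}
    - {"tx": 0,"ty": 0,"tz": -0.12,"spin": 0}
    - {"tx": 0,"ty": 0,"tz": -0.14,"spin": 0}
    - {"tx": 0,"ty": 0,"tz": -0.15,"spin": 0}
    - {"tx": 0,"ty": 0,"tz": -0.15,"spin": 0}

```text
t: 27.45
ee_pos: [618.9, 253.1, 137.3]
orientation: [-0.112, -3.137, 0.002]
ft_force: [-0.6, -0.1, -1.0]
width: 25.8
grasp_force: 30.0
```

```bash
python3 - <<'E'
from h import *
w=ctrl.get_image("wrist"); s=ctrl.get_image("scene")
cv2.imwrite("pics/c6.png",np.hstack([cv2.resize(w,(480,300)),cv2.resize(s[100:260,380:540],(300,300))])[:,:,::-1])
E
```

```text
(no output)
```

View pics/c6.png

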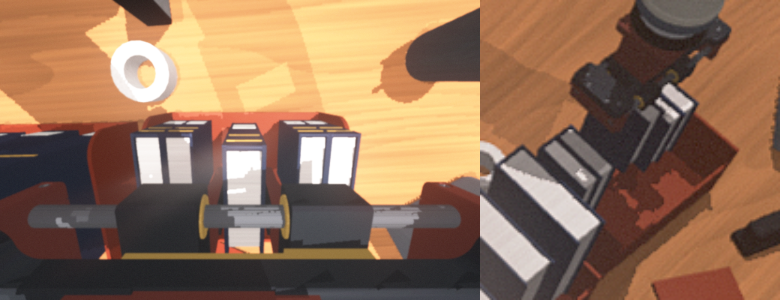

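The wrist view shows the small book at (243,185), centred in the gap with its spine in front. I lower the rest of the way.

apply_moves:
  targets:
    - {"tx": 0,"ty": 0,"tz": -0.008,"spin": 0}
    - {"tx": 0,"ty": 0,"tz": -0.022,"spin": 0}
    - {"tx": 0,"ty": 0,"tz": -0.036,"spin": 0}
    - {"tx": 0,"ty": 0,"tz": -0.047,"spin": 0}
    - {"tx": 0,"ty": 0,"tz": -0.053,"spin": 0}
    - {"tx": 0,"ty": 0,"tz": -0.055,"spin": 0}
    - {"tx": 0,"ty": 0,"tz": -0.056,"spin": 0}
    - {"tx": 0,"ty": 0,"tz": -0.056,"spin": 0}

```text
t: 28.35
ee_pos: [620.3, 253.9, 83.3]
orientation: [0.112, 3.139, 0.0]
ft_force: [0.5, 0.3, -0.6]
width: 25.7
grasp_force: 30.0
```

apply_moves:
  targets:
    - {"tx": 0,"ty": 0,"tz": -0.0005,"spin": 0}
    - {"tx": 0,"ty": 0,"tz": -0.001,"spin": 0}
    - {"tx": 0,"ty": 0,"tz": -0.0015,"spin": 0}
    - {"tx": 0,"ty": 0,"tz": -0.002,"spin": 0}
    - {"tx": 0,"ty": 0,"tz": -0.0022,"spin": 0}
    - {"tx": 0,"ty": 0,"tz": -0.0022,"spin": 0}
    - {"tx": 0,"ty": 0,"tz": -0.0022,"spin": 0}
    - {"tx": 0,"ty": 0,"tz": -0.0022,"spin": 0}

```text
t: 29.15
ee_pos: [620.0, 253.8, 81.0]
orientation: [0.112, 3.14, 0.0]
ft_force: [-1.1, -0.2, 0.8]
width: 25.7
grasp_force: 30.0
```

apply_moves:
  targets:
    - {"tx": 0,"ty": 0,"tz": -0.0002,"spin": 0}
    - {"tx": 0,"ty": 0,"tz": -0.0002,"spin": 0}
    - {"tx": 0,"ty": 0,"tz": -0.0002,"spin": 0}
    - {"tx": 0,"ty": 0,"tz": -0.0002,"spin": 0}
    - {"tx": 0,"ty": 0,"tz": 0,"spin": 0}
    - {"tx": 0,"ty": 0,"tz": 0.002,"spin": 0}
    - {"tx": 0,"ty": 0,"tz": 0.01,"spin": 0}
    - {"tx": 0,"ty": 0,"tz": 0.025,"spin": 0}
  gripper: 0

```text
t: 29.95
ee_pos: [619.4, 253.5, 105.8]
orientation: [-0.112, -3.138, 0.001]
ft_force: [0.6, -0.3, -0.4]
width: 44.0
grasp_force: 0.0
```

apply_moves:
  targets:
    - {"tx": 0,"ty": 0,"tz": 0.03,"spin": 0}
    - {"tx": 0,"ty": 0,"tz": 0.065,"spin": 0}
    - {"tx": 0,"ty": 0,"tz": 0.1,"spin": 0}
    - {"tx": 0,"ty": 0,"tz": 0.14,"spin": 0}
    - {"tx": -0.03,"ty": 0,"tz": 0.17,"spin": 0}
    - {"tx": -0.06,"ty": 0.02,"tz": 0.19,"spin": 0}
    - {"tx": -0.1,"ty": 0.04,"tz": 0.2,"spin": 0}
    - {"tx": -0.14,"ty": 0.06,"tz": 0.2,"spin": 0}

```text
t: 30.75
ee_pos: [479.7, 314.6, 309.5]
orientation: [0.113, 3.135, 0.005]
ft_force: [-0.3, 0.7, 0.6]
width: 43.5
grasp_force: 0.0
```

apply_moves:
  targets:
    - {"tx": -0.03,"ty": 0.03,"tz": 0,"spin": 0}
    - {"tx": -0.06,"ty": 0.06,"tz": 0,"spin": 0}
    - {"tx": -0.09,"ty": 0.09,"tz": 0,"spin": 0}
    - {"tx": -0.12,"ty": 0.12,"tz": 0,"spin": 0}
    - {"tx": -0.14,"ty": 0.14,"tz": 0,"spin": 0}
    - {"tx": -0.15,"ty": 0.15,"tz": 0,"spin": 0}
    - {"tx": -0.15,"ty": 0.15,"tz": 0,"spin": 0}
    - {"tx": -0.15,"ty": 0.15,"tz": 0,"spin": 0}

```text
t: 31.55
ee_pos: [330.6, 463.3, 306.4]
orientation: [0.112, 3.139, 0.0]
ft_force: [0.3, -0.0, -0.4]
width: 43.6
grasp_force: 0.0
```

```bash
python3 - <<'E'
from h import *
t=ctrl.get_image("top"); s=ctrl.get_image("scene")
cv2.imwrite("pics/c7.png",np.hstack([cv2.resize(t[70:250,150:450],(400,240)),cv2.resize(s,(384,240))])[:,:,::-1])
T=cal("top")
for k,sd,z in (("LL",(272,105),202),("L",(302,105),202),("LR",(332,105),202),("ML",(379,107),162),("M",(407,107),162),("MR",(433,107),162),("S1",(170,127),122),("S2",(181,127),122),("S",(204,127),122),("S3",(227,128),122),("S4",(238,128),122)): print(k,white(t,T,sd,z))
E
```

```text
LL [641.7  80.  114.4  37.5  -3. ]
L [636.8   8.6 114.3  37.6  -3.1]
LR [634.4 -63.5 113.7  37.2  -3.2]
ML [ 646.7 -181.7   91.8   30.8   -4.9]
M [ 641.4 -246.6   91.2   30.5   -4.5]
MR [ 636.  -313.1   92.2   29.9   -4.9]
S1 [624.  338.   68.2  22.5  -4.4]
S2 [621.9 311.6  68.7  22.2  -3.2]
S [616.8 253.8  68.4  22.4  -3.7]
S3 [614.3 196.6  68.4  22.8  -4.3]
S4 [612.1 170.8  68.7  23.   -4.1]
```

View pics/c7.png

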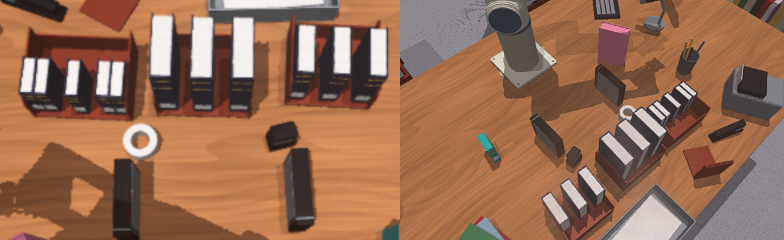

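All three books stand upright in their gaps, in line with their neighbours to within about 1.3 mm and 0.5°. The discs, stamp, roll and look-alikes are untouched. I hand in the job.

```bash
python3 -c "
from workcell import ctrl
print(ctrl.close_job())"
```

```text
the job is handed in; nothing more can be done
None
```

The large, medium and small books are each back in their own set's gap, upright, spine to the front and within about 1.3 mm of the neighbours' line, and the job was handed in at about 32 s with nothing else moved.

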